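Stand up the fallen spice jar and hold the spice box open

ROBOT

A 7-joint arm with a two-finger parallel gripper is mounted at the origin on a cart in front of the work surface, level with it; the furniture and walls round the work are solid. World frame = base frame: x ahead of the robot, y to its left, z up, the work surface at z = 0. Lengths are in mm, angles in rad, forces in N, time in s.
With the tool pointing down it reaches from about 425 to 825 mm from the base axis. Payload 3.6 kg.
Tool frame: the origin (TCP) lies midway between the tips of the shut fingers; the grasp point (between the pads) lies 19 mm behind it; z points along the fingers, y is the line along which they close (so a half turn about z gives the same grasp; the last joint's range is limited). The gripper opens to 93 mm and grips with 3 to 60 N. Pads are 15 mm wide; open, the fingers measure 128 mm over their backs; the gripper's body (75 mm by 188 mm) begins 65 mm behind the grasp point.
Start: joints at [1.298, 0.615, -0.013, 1.423, 0.008, 1.103, -0.04], TCP at [158.18, -630.429, 218.64] pointing down, gripper open.
Joint ranges: [-3.12, 3.12], [-0.3, 2.06], [-1.34, 1.32], [0.26, 2.42], [-1.36, 4.5], [0.01, 1.98], [-2.84, 2.84]. Speed limits (rad/s): [2.79, 2.79, 3.14, 3.14, 3.14, 3.14, 3.14].

INTERFACE

Orientations are given as a unit quaternion [x, y, z, w].
In Python, from station import env gives the robot as it stands. The module is installed in compiled form; this text tells all that it offers.
- The arm moves only by the tool arm_command, never from a script. Its argument "motion" is a list of rows, each a list of 3 entries, a list of its own where there are three numbers: the shift along the world's x, y, z in mm, then the turn, a rotation vector about the world's x, y, z in rad, then the opening, from -1 (shut) to 1 (fully open). A call has 1 to 10 rows; each row shifts and turns the commanded pose from where the row before left it; what a row does not reach is not made up. A row lasts 1/8 s, in which the tool goes at most 62.5 mm and 10.7 degrees, less where a joint would pass 70% of its speed; a pose out of reach is approached as far as the arm can. A call with a gripper value outside its range is refused whole. The fingers move at their own pace and stop on an object; the grip force is fixed at half the most. Time passes only in rows, so rows that do not move let the fingers close. It gives the time, the measured TCP pose, the force, the opening and the grip force at its end, in the units of the state.
- env.read_state(): the state, without advancing time (a new reading comes with each control period).
- env.get_image(name): name is "scene" or "top" or "wrist"; returns a dict with "image" (420x560x3 uint8, blue, green, red), "fov_y" (degrees; the focal length in pixels is half the picture's height over the tangent of half this angle, whatever the lens; pixels are square), "cx", "cy" (the principal point, pixels), "dist_coeffs" ([k1, k2, p1, p2, k3] as OpenCV has them; the pictures are not rectified), "world_to_cam" (4x4, takes a point from world to camera coordinates). Camera axes: x right, y down, z forward; pixel columns grow to the right and rows downward; lengths in mm; the calibration is good to about 2 mm. A picture is of the moment at which its call begins. There is no depth.
- env.sign_off(): hands the job in; it is judged then, once.
The state is a dict: "clock": time; "joint_pos": joint angles; "dq": joint speeds; "joint_torque": joint torques, N m; "ee_pos": TCP position; "eef_rot": TCP orientation; "contact_force": force on the tool from outside, world axes, zero at the start; "torque": the same for the moment, N m; "gripper_width": finger opening in mm; "gripper_force": force on a finger pad.
Only numpy, scipy, OpenCV 4.12 (cv2) and the standard library are available. Lean on these libraries where they do the work, as an engineer would, in place of code of your own. Each camera call takes 0.05 s, during which the arm holds its last target. There are 200 camera calls.

TASK

I am about to put the spices away. First stand the fallen spice jar upright on the round cork mat, wholly on it, and let go of it while the spice box is still shut; then lift the box's lid by its bar handle and hold it open at 60 degrees from shut for me - it falls shut by itself, so finish still holding it there, and leave the other things on the table alone.

Things in the scene. Friction and masses are not known exactly. Their poses are not given: they have to be found in the camera images.
- jar: loose spice jar with a green cap, a round cylinder 46 mm in diameter and 106 mm long, about 0.11 kg; starts lying on its side on the table, cap roughly to the robot's right (within about 40 degrees), and can roll. Origin at the centre of its underside (base); its z axis runs along the jar from base to cap. Upright means z axis up
- cork_mat: round cork mat fixed to the table, 110 mm in diameter, 4 mm thick; origin at the centre of its underside on the table, z up
- spice_box: wooden spice box fixed to the table, 170 mm deep (its x), 220 mm wide (its y), 90 mm high, with a hinged pale wooden lid on top (upper face of the shut lid at 102 mm); origin at the centre of its underside, x points away from its front, to the hinged side; its front faces the robot, turned by up to 23 degrees
- lid_hinge (a point): middle of the lid's hinge line, at the top of the box's rear wall, 92 mm above the table; the hinge line is the box's y axis direction
- lid_handle (a point): middle of the steel bar handle on the lid: a straight round bar 10 mm in diameter and 100 mm long, parallel to the hinge line, on two posts at its ends; with the lid shut it lies 158 mm in front of the hinge line and 45 mm above it (34 mm above the lid's top face, 137 mm above the table), near the lid's front edge, and it swings up and back on a circle of 164 mm radius about the hinge line
- lid (a joint): angle of the lid in rad: 0 shut, grows as it opens, stop at 1.4; 60 degrees is 1.047. No spring or latch: the lid (about 0.35 kg) falls shut from any angle when not held
- honey_jar: loose jar of honey, bystander, 64 mm in diameter, 97 mm high; origin at the centre of its underside
- pepper_mill: loose dark wooden pepper mill, bystander, 58 mm in diameter, 160 mm high; origin at the centre of its underside
- salt_shaker: loose salt shaker, bystander, 44 mm in diameter, 90 mm high; origin at the centre of its underside
Not all that is in view belongs to the job. Of the things that look like the cork_mat, the smallest one is meant. Leave any blue look-alike of the jar alone.

How it is judged (in metres and radians):
On the way, in this order (a step that is already met when the one before it is completed fails the run):
1. the jar stands upright on the cork mat, released and at rest, with the lid still shut (angle between jar's own z axis and vertical below 0.12 rad and horizontal distance between jar and cork_mat below 0.033 m and height (world z) of jar between 0 and 0.01 m and linear speed of jar below 0.03 m/s and contact force between each of the arm, the fingers and jar below 0.1 N and value of joint lid below 0.1 rad), for 0.2 s.
2. the lid is held open by the fingers at 60 degrees (value of joint lid between 0.942 and 1.152 rad and contact force between the fingers and lid above 0.3 N), for 0.2 s.
At the end, for the whole second after the job is handed in: the lid is held still by the fingers at 60 degrees, give or take 6 degrees, nothing else propping it; the jar stands upright (within 7 degrees) and untouched on the cork mat, its centre within 33 mm of the mat's centre (all of step 2 and velocity of joint lid between -0.1 and 0.1 rad/s and contact force between jar and lid below 0.1 N and angle between jar's own z axis and vertical below 0.12 rad and horizontal distance between jar and cork_mat below 0.033 m and height (world z) of jar between 0 and 0.01 m and linear speed of jar below 0.03 m/s and contact force between each of the arm, the fingers and jar below 0.1 N); the arm keeps its last pose, push and grip.
It fails at once if the honey jar, pepper mill or salt shaker is pushed more than 30 mm or knocked over (distance of any of honey_jar, pepper_mill, salt_shaker from where it was at the start of the episode above 0.03 m or angle between any of honey_jar, pepper_mill, salt_shaker's own z axis and vertical above 0.5 rad).
It also fails if it takes over 72 s, if anything falls off the work surface, if the arm or the gripper's body presses on something with over 40 N, if the wrist force passes 120 N, or if a joint passes its speed limit or range.

## Working session

There is one attempt and no reset: what is moved stays moved. The work goes in short steps, Python scripts to look and compute and a tool call to move; the robot and the scene stay as the last step left them, time stands still between calls to the robot, and variables do not carry over. Pictures are saved under pics/ and viewed, at most 10 in all, crops included, and the job is handed in when it is done.

Besides the shell and the picture viewer there is one more tool, called after "Call:" as name([rows], argument=value, ...), one row to a line, values as JSON. arm_command: Moves the arm, as the interface text tells. Its arguments: {"type":"object","properties":{"motion":{"type":"array"}},"required":["motion"]}

```bash
mkdir -p pics; cat > h.py <<'E'
import numpy as np, cv2
from station import env
def grab(n,save=None):
    d=env.get_image(n)
    if save: cv2.imwrite('pics/'+save,d['image'])
    return d
def K(d):
    f=210/np.tan(np.radians(d['fov_y'])/2); return np.array([[f,0,d['cx']],[0,f,d['cy']],[0,0,1]])
def ray(d,uv):
    p=cv2.undistortPoints(np.array(uv,float).reshape(-1,1,2),K(d),np.array(d['dist_coeffs'],float)).reshape(-1,2)
    T=np.array(d['world_to_cam']); R=T[:3,:3]; c=-R.T@T[:3,3]
    return c,np.c_[p,np.ones(len(p))]@R
def onz(d,uv,z):
    c,r=ray(d,uv); return c+r*((z-c[2])/r[:,2:3])
def proj(d,P):
    T=np.array(d['world_to_cam']); 
    return cv2.projectPoints(np.array(P,float).reshape(-1,1,3),cv2.Rodrigues(T[:3,:3])[0],T[:3,3],K(d),np.array(d['dist_coeffs'],float))[0].reshape(-1,2)
E
python3 - <<'E'
from h import *
a=grab('scene','s0.png');b=grab('top','t0.png')
for d in(a,b):
    T=np.array(d['world_to_cam']);print(-T[:3,:3].T@T[:3,3],T[2,:3],d['fov_y'],d['dist_coeffs'])
print(env.read_state())
E
```

```text
[-147.41136289  589.46234302 1100.65167643] [ 0.53349605 -0.43068068 -0.72793964] 48.35173697644905 [-0.00504964  0.          0.          0.          0.        ]
[ 382.49866622   11.80617425 1575.1463124 ] [ 0.125253    0.00368578 -0.99211799] 45.18818857697049 [0.01217981 0.         0.         0.         0.        ]
{'clock': 0.1, 'joint_pos': array([ 1.29851017,  0.61574568, -0.01258309,  1.42471585,  0.00811521,
        1.10339437, -0.04044319]), 'dq': array([ 5.50123483e-06, -2.24966919e-03,  5.01491833e-04, -5.10804628e-03,
       -1.38738564e-03, -1.28762120e-03,  1.57416898e-04]), 'joint_torque': array([ 1.46098591e-03, -4.60045159e+01,  2.10320321e-01, -1.66245872e+01,
       -6.11670641e-02,  1.69591937e-02,  1.08380989e-04]), 'ee_pos': array([ 157.97669859, -629.78982674,  217.65452884]), 'eef_rot': array([ 9.92457433e-01,  1.22584741e-01, -1.64699712e-04, -1.09403633e-03]), 'contact_force': array([-0.10025125, -0.08534443,  0.54025611]), 'torque': array([-0.02537408,  0.02423522,  0.02152042]), 'gripper_force': 0.0, 'gripper_width': 93.1101929757854}
```

View pics/s0.png

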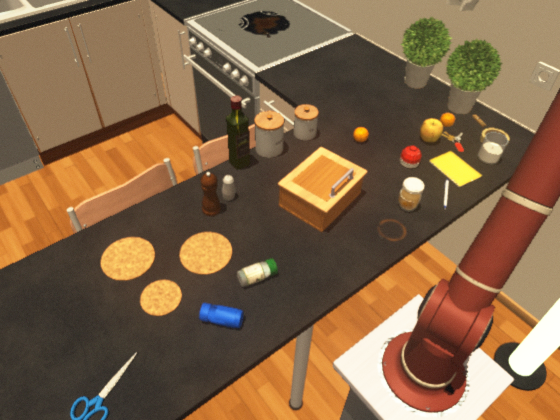

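View pics/t0.png

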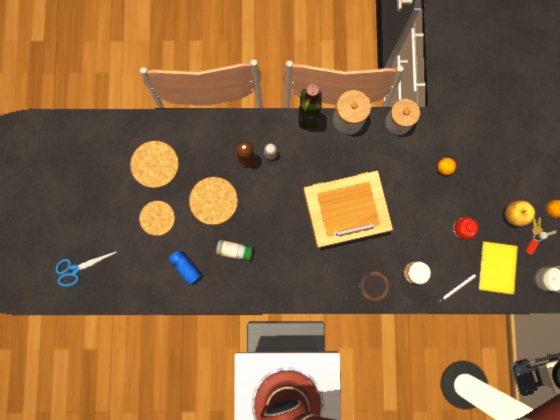

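The top view shows the small mat at about (157,218), the jar at (235,250) with its cap to the right, the box centred near (348,209) and its handle at (354,230). The blue look-alike is at (185,267).

```bash
python3 - <<'E'
from h import *
d=grab('top');s=grab('scene');T=d['image']
hsv=cv2.cvtColor(T,cv2.COLOR_BGR2HSV)
def blob(m,x0,y0,x1,y1):
    k=np.zeros_like(m);k[y0:y1,x0:x1]=m[y0:y1,x0:x1]
    c=max(cv2.findContours(k,cv2.RETR_EXTERNAL,cv2.CHAIN_APPROX_NONE)[0],key=cv2.contourArea);return c
sat=((hsv[...,1]>90)&(hsv[...,2]>90)).astype('uint8')
c=blob(sat,130,192,182,244)
P=onz(d,c.reshape(-1,2),4)[:,:2]; print('mat',cv2.minEnclosingCircle(P.astype('float32')))
jm=((hsv[...,2]>70)).astype('uint8')
c=blob(jm,208,232,262,270);P=onz(d,c.reshape(-1,2),23)[:,:2].astype('float32');print('jar',cv2.minAreaRect(P),cv2.boundingRect(c))
g=((hsv[...,0]>45)&(hsv[...,0]<85)&(hsv[...,1]>120)&(hsv[...,2]>50)).astype('uint8')
c=blob(g,208,232,262,270);P=onz(d,c.reshape(-1,2),23)[:,:2].astype('float32');print('cap',cv2.minAreaRect(P))
c=blob(sat,295,165,400,255);r=cv2.minAreaRect(onz(d,c.reshape(-1,2),92)[:,:2].astype('float32'));print('box@92',r)
hm=((hsv[...,1]<70)&(hsv[...,2]>90)).astype('uint8')
c=blob(hm,325,215,385,245);P=onz(d,c.reshape(-1,2),137)[:,:2].astype('float32');print('handle',cv2.minAreaRect(P))
for n,p,z in[('honey',(418,273),97),('pepper',(245,148),160),('salt',(271,150),90),('blue',(185,267),23),('bottle',(312,92),250)]:print(n,onz(d,[p],z)[0].round())
big=np.hstack([cv2.resize(T[220:280,140:260],None,fx=4,fy=4,interpolation=2)[:, :],cv2.resize(T[165:255,300:400],None,fx=3,fy=3,interpolation=2)[:240]])
cv2.imwrite('pics/c1.png',big)
E
```

```text
mat ((563.4552612304688, 405.6307678222656), 58.078975677490234)
jar ((454.2969970703125, 177.32032775878906), (94.29698181152344, 142.64479064941406), 18.268991470336914) (208, 234, 44, 36)
cap ((451.5804748535156, 119.03618621826172), (20.717487335205078, 42.3680305480957), 74.16060638427734)
box@92 ((580.0922241210938, -180.30760192871094), (190.6145477294922, 235.65748596191406), 12.586641311645508)
handle ((509.6395263671875, -191.50039672851562), (13.028759002685547, 110.4916000366211), 12.623712539672852)
honey [ 388. -381.   97.]
pepper [746. 118. 160.]
salt [757.  45.  90.]
blue [409. 310.  23.]
bottle [878. -71. 250.]
```

View pics/c1.png

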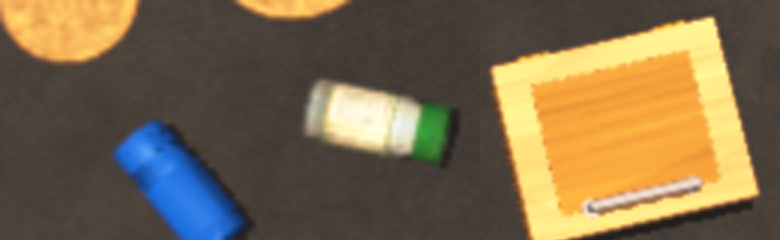

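The crop confirms the jar's axis, cap toward the lower right. The handle bar is parallel to the box front. The box yaw of 12.6° agrees between the handle and the box outline. I'll start moving along an arc toward the jar.

Call:
arm_command([
  [[52, 18, 8], [0, 0, 0.06], 1],
  [[52, 20, 8], [0, 0, 0.06], 1],
  [[50, 25, 8], [0, 0, 0.06], 1],
  [[48, 29, 8], [0, 0, 0.06], 1],
  [[45, 34, 8], [0, 0, 0.06], 1],
  [[42, 37, 8], [0, 0, 0.06], 1],
  [[38, 40, 8], [0, 0, 0.06], 1],
  [[35, 44, 8], [0, 0, 0.06], 1],
  [[31, 46, 8], [0, 0, 0.06], 1],
  [[26, 49, 8], [0, 0, 0.06], 1],
])

```text
clock: 1.45
ee_pos: [578.0, -286.9, 298.4]
eef_rot: [0.912, 0.411, -0.0, -0.0]
contact_force: [0.0, -0.9, -0.0]
gripper_width: 93.2
gripper_force: 0.0
```

Call:
arm_command([
  [[18, 52, 0], [0, 0, 0.06], 1],
  [[10, 55, 0], [0, 0, 0.06], 1],
  [[5, 55, 0], [0, 0, 0.06], 1],
  [[0, 55, 0], [0, 0, 0.06], 1],
  [[-10, 55, 0], [0, 0, 0.06], 1],
  [[-25, 50, 0], [0, 0, 0.06], 1],
  [[-35, 45, 0], [0, 0, 0.06], 1],
  [[-40, 40, 0], [0, 0, 0.08], 1],
  [[-35, 15, -20], [0, 0, 0], 1],
  [[0, 0, 0], [0, 0, 0], 1],
])

```text
clock: 2.7
ee_pos: [461.3, 134.8, 277.6]
eef_rot: [0.78, 0.625, -0.002, -0.001]
contact_force: [0.4, -0.1, 0.0]
gripper_width: 93.2
gripper_force: 0.0
```

```bash
python3 - <<'E'
from h import *
from scipy.spatial.transform import Rotation as R
s=env.read_state();print(s['clock'],s['ee_pos'].round(1),s['joint_pos'].round(3));print(R.from_quat(s['eef_rot']).as_matrix().round(3))
d=grab('wrist','w1.png');t=grab('top')
print('ends top',onz(t,[(219,246.75),(251.75,253.2)],23).round(1))
E
```

```text
2.7 [461.3 134.8 277.6] [-0.02   0.317 -0.416  1.792  0.144  1.067 -0.708]
[[ 0.218  0.976 -0.004]
 [ 0.976 -0.218 -0.002]
 [-0.002 -0.004 -1.   ]]
ends top [[470.4 206.5  23. ]
 [450.1 105.8  23. ]]
```

View pics/w1.png

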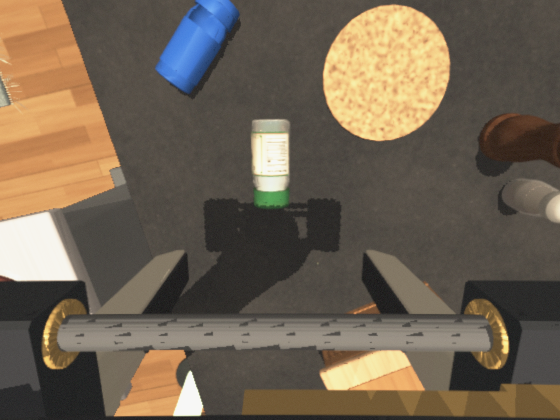

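The wrist view shows the jar's base at (270,120) and cap end at (271,207), well aligned with the tool.

```bash
python3 - <<'E'
from h import *
d=grab('wrist')
print(onz(d,[(270,122),(271,207),(251,160),(290,160)],23).round(1),onz(d,[(270,122),(271,207)],0).round(1))
E
```

```text
[[477.2 207.2  23. ]
 [454.6 103.8  23. ]
 [443.9 168.1  23. ]
 [491.2 157.3  23. ]] [[476.9 207.3   0. ]
 [453.1  98.3   0. ]]
```

Call:
arm_command([
  [[0, 0, 0], [0.17, -0.038, 0], 1],
  [[0, 0, 0], [0.17, -0.038, 0], 1],
  [[0, 10, -40], [0.17, -0.038, 0], 1],
  [[0, 10, -50], [0.17, -0.038, 0], 1],
  [[0, 0, 0], [0, 0, 0], 1],
])

```text
clock: 3.48
ee_pos: [465.2, 148.8, 189.0]
eef_rot: [0.741, 0.583, 0.255, -0.214]
contact_force: [-0.9, 0.4, 1.2]
gripper_width: 93.0
gripper_force: 0.0
```

```bash
python3 - <<'E'
from h import *
from scipy.spatial.transform import Rotation as R
s=env.read_state();print(s['clock'],s['ee_pos'].round(1),s['joint_pos'].round(3));print(R.from_quat(s['eef_rot']).as_matrix().round(3))
E
```

```text
3.475 [465.2 148.8 189. ] [ 0.593  0.537 -0.767  2.14  -0.649  0.488  0.262]
[[ 0.191  0.973  0.128]
 [ 0.755 -0.228  0.614]
 [ 0.627 -0.021 -0.779]]
```

Call:
arm_command([
  [[0, 5, -45], [0, 0, 0], 1],
  [[0, 5, -45], [0, 0, 0], 1],
  [[1, 5, -45], [0, 0, 0], 1],
  [[0, 4, -40], [0, 0, 0], 1],
  [[0, 0, 0], [0, 0, 0], 1],
  [[0, 0, 0], [0, 0, -0.0], 1],
])

```text
clock: 4.22
ee_pos: [473.3, 170.7, 25.5]
eef_rot: [0.735, 0.591, 0.257, -0.21]
contact_force: [-0.2, -0.4, -0.2]
gripper_width: 93.2
gripper_force: 0.0
```

```bash
python3 - <<'E'
from h import *
from scipy.spatial.transform import Rotation as R
s=env.read_state();print(s['clock'],s['ee_pos'].round(1),s['joint_pos'].round(3));print(R.from_quat(s['eef_rot']).as_matrix().round(3))
grab('wrist','w2.png')
E
```

```text
4.225 [473.3 170.7  25.5] [ 0.537  0.957 -0.833  2.222 -0.86   0.017  0.665]
[[ 0.169  0.977  0.129]
 [ 0.762 -0.212  0.612]
 [ 0.626 -0.005 -0.78 ]]
```

View pics/w2.png

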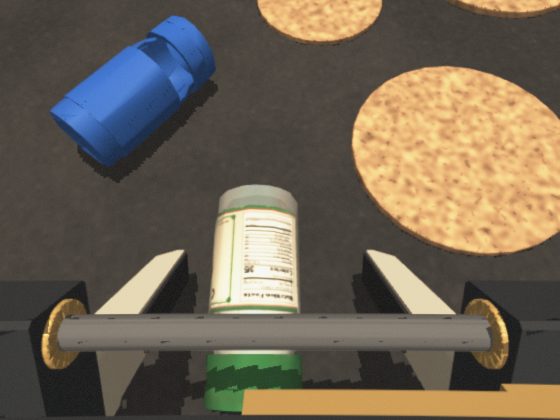

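The wrist view shows the jar (base at (258,190), cap at (255,375)) between the fingers. Joint 6 is at its limit, so I'll fit a quick kinematic model from the readings to choose a feasible tilt.

```bash
cat > kin.py <<'E'
import numpy as np, itertools
from scipy.optimize import least_squares
from scipy.spatial.transform import Rotation as R
Q=np.array([[1.2985,.61575,-.01258,1.42472,.00812,1.10339,-.04044],[-.02,.317,-.416,1.792,.144,1.067,-.708],[.593,.537,-.767,2.14,-.649,.488,.262],[.537,.957,-.833,2.222,-.86,.017,.665]])
P=np.array([[157.98,-629.8,217.65],[461.3,134.8,277.6],[465.2,148.8,189],[473.3,170.7,25.5]])
Z=np.array([[0,0,-1],[-.004,-.002,-1],[.128,.614,-.779],[.129,.612,-.78]])
LO=np.array([-3.12,-.3,-1.34,.26,-1.36,.01,-2.84]);HI=np.array([3.12,2.06,1.32,2.42,4.5,1.98,2.84])
AX='zyzyzyz'
def fk(q,L,sg):
    r=R.identity();p=np.array([0,0,L[0]])
    for i in range(7):
        r=r*R.from_euler(AX[i],sg[i]*q[i])
        if i in(2,4,6):p=p+r.apply([0,0,L[i//2]])
    return p,r
E
python3 - <<'E'
from kin import *
best=[]
for s in itertools.product([1,-1],repeat=3):
    sg=[-1,1,s[0],1,s[1],1,s[2]]
    f=lambda L:np.concatenate([fk(q,L,sg)[0]-p for q,p in zip(Q,P)])
    o=least_squares(f,[300,400,400,250]);ze=max(np.abs(fk(q,o.x,sg)[1].apply([0,0,1])-z).max() for q,z in zip(Q,Z))
    best.append((o.cost,ze,sg,o.x.round(1)))
    rr=[fk(q,o.x,sg)[1].as_matrix()[:,0].round(2) for q in Q]
    best[-1]+=(rr[3],)
for b in sorted(best,key=lambda b:b[0])[:3]:print(b)
E
```

```text
(np.float64(452.62940759677093), np.float64(0.00213345467881928), [-1, 1, -1, 1, -1, 1, 1], array([224.8, 553. , 366.9, 293.1]), array([-0.07,  0.79,  0.61]))
(np.float64(452.62940759677224), np.float64(0.0021334546788192806), [-1, 1, -1, 1, -1, 1, -1], array([224.8, 553. , 366.9, 293.1]), array([-0.98,  0.21,  0.01]))
(np.float64(14965.027654972613), np.float64(0.5268926793820659), [-1, 1, -1, 1, 1, 1, 1], array([236.5, 477.9, 425.5, 187.8]), array([-0.97, -0.1 , -0.23]))
```

```bash
cat >> kin.py <<'E'
SG=[-1,1,-1,1,-1,1,-1]
def fko(q,L):
    r=R.identity();p=np.array([0,0,L[0]])
    for i in range(7):
        r=r*R.from_euler(AX[i],SG[i]*q[i])
        if i==0:p=p+r.apply([L[4],0,0])
        if i==2:p=p+r.apply([L[5],0,L[1]])
        if i==4:p=p+r.apply([L[6],0,L[2]])
        if i==6:p=p+r.apply([0,0,L[3]])
    return p,r*R.from_euler('z',90,degrees=True) if False else r
M=np.array([[0,-1,0],[1,0,0],[0,0,1]]).T  # tool x=model y, tool y=-model x
def tool(q,L):
    p,r=fko(q,L);m=r.as_matrix();return p,np.c_[m[:,1],-m[:,0],m[:,2]]
L=least_squares(lambda L:np.concatenate([np.concatenate([fko(q,L)[0]-p for q,p in zip(Q,P)]),.03*L[4:]]),[225,450,400,250,0,0,0]).x
def ik(p,m,q0,n=12,mar=.12):
    b=None;g=np.random.default_rng(0)
    for k in range(n):
        s=np.clip(q0+(g.normal(0,.6,7) if k else 0),LO+.15,HI-.15)
        f=lambda q:np.r_[(tool(q,L)[0]-p)/100,R.from_matrix(m.T@tool(q,L)[1]).as_rotvec()*2,.01*(q-q0)]
        o=least_squares(f,s,bounds=(LO+mar,HI-mar));e=np.linalg.norm(f(o.x)[:6]);c=e*20+np.abs(o.x-q0).max()
        if b is None or c<b[0]:b=(c,e,o.x)
    return b
def pose(kind,th,h,g):
    # th: tool lean from straight down; h: heading (deg) of the horizontal part of tool z ; g grasp point
    t=np.radians(th);a=np.radians(h);H=np.array([np.cos(a),np.sin(a),0])
    z=H*np.sin(t)-np.array([0,0,np.cos(t)]);
    # grasp: tool x = along -u (=H side, horizontal part +) ; stand: tool x points down-ish
    x=(H*np.cos(t)+np.array([0,0,np.sin(t)]))*(1 if kind=='g' else -1)
    y=np.cross(z,x);return g+19*z,np.c_[x,y,z]
E
python3 - <<'E'
from kin import *
print(L.round(1),[ (fko(q,L)[0]-p).round(0) for q,p in zip(Q,P)])
print(pose('g',38,78,np.zeros(3))[1].round(2))
for thg in(40,30,20,10):
    b=ik(*pose('g',thg,78,np.array([464,156,25.])),Q[3]);print('G',thg,round(b[1],3),b[2].round(2))
    for h in(-100,-75,-50,-25,0,35):
        z=np.radians(h)
        # stand: x_tool=-jar axis tilted: use tilt 90-thg with x down
        p,m=pose('s',90-thg,h,np.array([563,406,60.]))
        c=ik(p,m,b[2],8);print('  S',h,round(c[1],3),c[2].round(2))
E
```

```text
[252.2 542.5 378.1 327.2  27.2 -36.7  -5. ] [array([21.,  6.,  5.]), array([-4.,  9., -6.]), array([ 0.,  2., -3.]), array([ 3., -3.,  5.])]
[[ 0.16  0.98  0.13]
 [ 0.77 -0.21  0.6 ]
 [ 0.62  0.   -0.79]]
G 40 0.102 [ 0.49  0.97 -0.71  2.2  -1.24  0.13  1.1 ]
  S -100 0.0 [-0.97  1.36  0.67  0.74 -0.06  1.78 -0.73]
  S -75 0.0 [-1.18  1.3   0.84  1.08 -0.03  1.35 -0.41]
  S -50 0.0 [-1.39  1.31  1.09  1.42 -0.22  0.87  0.02]
  S -25 0.0 [-1.49  1.29  1.15  1.73 -0.6   0.36  0.67]
  S 0 0.0 [-0.49  1.02 -0.72  1.98  2.01  1.26 -0.97]
  S 35 0.0 [-0.02  1.28 -1.22  2.14  2.45  1.23 -0.3 ]
G 30 0.039 [ 0.29  0.83 -0.53  2.21 -1.24  0.13  0.97]
  S -100 0.12 [-0.99  1.43  0.73  0.69 -0.    1.86 -0.7 ]
  S -75 0.0 [-1.21  1.41  0.94  1.   -0.01  1.46 -0.41]
  S -50 0.0 [-1.44  1.44  1.19  1.39 -0.2   0.91 -0.04]
  S -25 0.0 [-1.56  1.4   1.2   1.74 -0.41  0.3   0.38]
  S 0 0.0 [-0.59  1.07 -0.59  2.03  2.12  1.4  -1.16]
  S 35 0.0 [-0.02  1.41 -1.22  2.22  2.72  1.42 -0.35]
G 20 0.0 [ 0.07  0.75 -0.33  2.2  -0.82  0.14  0.44]
  S -100 0.31 [-1.05  1.49  0.87  0.71 -0.    1.86 -0.62]
  S -75 0.0 [-1.18  1.45  0.81  0.91  0.21  1.58 -0.53]
  S -50 0.0 [-1.44  1.45  1.06  1.35  0.13  0.96 -0.33]
  S -25 0.0 [-1.6   1.5   1.2   1.74  0.05  0.29 -0.15]
  S 0 0.0 [-0.76  1.11 -0.35  2.05  2.18  1.47 -1.38]
  S 35 0.0 [-0.08  1.42 -1.01  2.26  3.    1.54 -0.55]
G 10 0.0 [-0.23  0.71  0.    2.14 -0.63  0.27  0.17]
  S -100 0.479 [-1.11  1.57  1.03  0.73 -0.    1.86 -0.52]
  S -75 0.0 [-1.19  1.56  0.9   0.83  0.25  1.68 -0.5 ]
  S -50 0.0 [-1.45  1.55  1.09  1.3   0.22  1.04 -0.43]
  S -25 0.0 [-1.62  1.6   1.2   1.71  0.4   0.37 -0.57]
  S 0 0.0 [-0.96  1.19 -0.06  2.04  2.16  1.49 -1.61]
  S 35 0.0 [-0.29  1.34 -0.56  2.26  3.2   1.74 -1.  ]
```

Model fitted: grasp at about a 22° lean, stand the jar at a lean of about 68° and heading about −65°. I'll correct the pose and grasp.

Call:
arm_command([
  [[-3, 0, 5], [-0.14, 0.03, 0], 1],
  [[-4, -3, 0], [-0.14, 0.03, 0], 1],
  [[0, -4, -10], [0, 0, 0.0], 1],
  [[0, 0, -10], [0, 0, 0], 1],
  [[0, 0, 0], [0, 0, 0], 1],
])

```text
clock: 4.9
ee_pos: [463.5, 160.9, 5.6]
eef_rot: [0.766, 0.61, 0.152, -0.131]
contact_force: [-0.9, -0.9, -1.1]
gripper_width: 92.7
gripper_force: 0.0
```

```bash
python3 - <<'E'
from h import *
from scipy.spatial.transform import Rotation as R
s=env.read_state();print(s['clock'],s['ee_pos'].round(1),s['joint_pos'].round(3),s['contact_force']);print(R.from_quat(s['eef_rot']).as_matrix().round(3))
E
```

```text
4.9 [463.5 160.9   5.6] [ 0.14   0.77  -0.41   2.201 -0.913  0.127  0.534] [-0.90856927 -0.88771678 -1.12190375]
[[ 0.208  0.975  0.073]
 [ 0.895 -0.22   0.387]
 [ 0.393 -0.015 -0.919]]
```

Call:
arm_command([
  [[1, 2, 3], [0, 0, 0], 1],
  [[0, 0, 0], [0, 0, 0], -1],
  [[0, 0, 0], [0, 0, 0], -1],
  [[0, 0, 0], [0, 0, 0], -1],
  [[0, 0, 0], [0, 0, 0], -1],
  [[0, 0, 0], [0, 0, 0], -1],
  [[0, 0, 0], [0, 0, 0], -1],
])

```text
clock: 5.78
ee_pos: [463.9, 165.4, 9.0]
eef_rot: [0.764, 0.613, 0.152, -0.131]
contact_force: [-0.4, 1.3, 1.3]
gripper_width: 44.1
gripper_force: 30.0
```

Call:
arm_command([
  [[0, 0, 30], [0, 0, 0], -1],
  [[0, 0, 40], [0, 0, 0], -1],
  [[0, 0, 50], [0, 0, 0], -1],
  [[0, 0, 30], [0, 0, 0], -1],
  [[0, 0, 0], [0, 0, 0], -1],
])

```text
clock: 6.4
ee_pos: [465.5, 165.5, 161.0]
eef_rot: [0.764, 0.614, 0.154, -0.129]
contact_force: [-0.1, 0.6, -0.9]
gripper_width: 43.9
gripper_force: 30.0
```

```bash
cat > plan.py <<'E'
# usage: rotation/shift from the present pose to the standing pose
from h import *
from kin import *
s=env.read_state();m=R.from_quat(s['eef_rot']).as_matrix();print(s['clock'],s['ee_pos'].round(1),s['gripper_width'],s['joint_pos'].round(2));print(m.round(3))
ang=np.degrees(np.arcsin(m[2,0]));print('lean if grasped',ang)
E
python3 plan.py; python3 -c "
from h import *
grab('wrist','w3.png')"
```

```text
6.4 [465.5 165.5 161. ] 43.90463881405242 [-0.13  0.42 -0.03  2.1  -0.7   0.59  0.21]
[[ 0.199  0.977  0.077]
 [ 0.898 -0.214  0.385]
 [ 0.393 -0.008 -0.92 ]]
lean if grasped 23.119223500433506
```

View pics/w3.png

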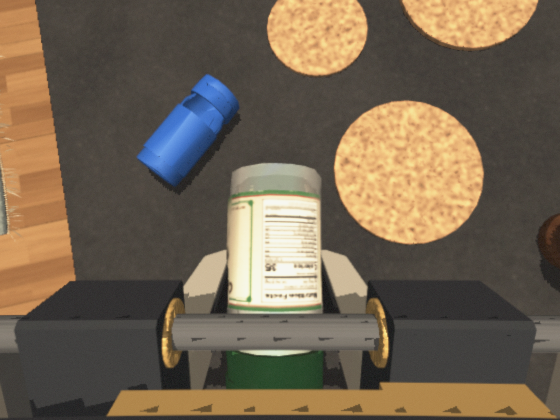

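The wrist view shows the jar held firmly between the pads, base toward the top at (276,170). The small mat is at (317,28), and I'll measure it a second time from this view.

```bash
python3 - <<'E'
from h import *
from kin import *
d=grab('wrist');hsv=cv2.cvtColor(d['image'],cv2.COLOR_BGR2HSV)
m=((hsv[...,1]>90)&(hsv[...,2]>90)).astype('uint8');m[85:]=0;m[:,:255]=0;m[:,385:]=0
c=max(cv2.findContours(m,cv2.RETR_EXTERNAL,cv2.CHAIN_APPROX_NONE)[0],key=cv2.contourArea)
print('mat',cv2.minEnclosingCircle(onz(d,c.reshape(-1,2),4)[:,:2].astype('float32')))
s=env.read_state();q=s['joint_pos'];m=R.from_quat(s['eef_rot']);p=s['ee_pos'].copy()
dp,_=tool(q,L);print('model err',dp-p)
rows=[((5,15,12),(0,0,.13))]*5+[((6,10,0),(-.142,-.066,0))]*11
for i,(a,w) in enumerate(rows):
    p=p+a;m=R.from_rotvec(w)*m;b=ik(p,m.as_matrix(),q,1,.03);q=b[2];print(i,p.round(),round(b[1],3),q.round(2))
print(m.as_matrix().round(2))
p=np.array([571,390,55.])
for k in(150,100,50):
    b=ik(p+[0,0,k-50],m.as_matrix(),q,1,.03);q=b[2];print(k,round(b[1],3),q.round(2))
E
```

```text
mat ((563.1738891601562, 404.3968811035156), 55.56124496459961)
model err [-4.40351579 20.5899536  -5.48414374]
0 [469. 180. 170.] 0.0 [-0.1   0.43 -0.03  2.02 -0.61  0.71  0.26]
1 [474. 195. 182.] 0.0 [-0.12  0.45 -0.04  1.95 -0.55  0.8   0.29]
2 [479. 210. 194.] 0.0 [-0.13  0.46 -0.06  1.87 -0.5   0.88  0.32]
3 [484. 225. 206.] 0.0 [-0.15  0.48 -0.08  1.8  -0.45  0.96  0.35]
4 [489. 240. 218.] 0.0 [-0.17  0.51 -0.11  1.72 -0.4   1.04  0.39]
5 [495. 250. 218.] 0.0 [-0.31  0.49 -0.04  1.69 -0.27  1.01  0.24]
6 [501. 260. 218.] 0.0 [-0.45  0.49  0.04  1.67 -0.13  1.01  0.08]
7 [507. 270. 218.] 0.0 [-0.6   0.51  0.12  1.63  0.01  1.02 -0.07]
8 [513. 280. 218.] 0.0 [-0.73  0.55  0.2   1.59  0.13  1.05 -0.2 ]
9 [519. 290. 218.] 0.0 [-0.85  0.6   0.27  1.55  0.25  1.1  -0.32]
10 [525. 300. 218.] 0.0 [-0.95  0.67  0.34  1.51  0.34  1.16 -0.41]
11 [531. 310. 218.] 0.0 [-1.04  0.75  0.39  1.46  0.42  1.23 -0.48]
12 [537. 320. 218.] 0.0 [-1.1   0.84  0.45  1.4   0.49  1.3  -0.53]
13 [543. 330. 218.] 0.0 [-1.15  0.93  0.49  1.35  0.55  1.37 -0.57]
14 [549. 340. 218.] 0.0 [-1.19  1.03  0.54  1.29  0.6   1.44 -0.6 ]
15 [555. 350. 218.] 0.0 [-1.21  1.12  0.58  1.24  0.66  1.51 -0.62]
[[-0.1   0.91  0.4 ]
 [ 0.23  0.41 -0.88]
 [-0.97  0.   -0.25]]
150 0.0 [-1.18  1.26  0.56  1.08  0.62  1.56 -0.62]
100 0.0 [-1.18  1.33  0.54  1.06  0.6   1.54 -0.67]
50 0.0 [-1.17  1.4   0.53  1.04  0.58  1.52 -0.71]
```

Call:
arm_command([
  [[5, 15, 12], [0, 0, 0.13], -1],
  [[5, 15, 12], [0, 0, 0.13], -1],
  [[5, 15, 12], [0, 0, 0.13], -1],
  [[5, 15, 12], [0, 0, 0.13], -1],
  [[5, 15, 12], [0, 0, 0.13], -1],
  [[6, 10, 0], [-0.142, -0.066, 0], -1],
  [[6, 10, 0], [-0.142, -0.066, 0], -1],
  [[6, 10, 0], [-0.142, -0.066, 0], -1],
  [[6, 10, 0], [-0.142, -0.066, 0], -1],
  [[6, 10, 0], [-0.142, -0.066, 0], -1],
])

```text
clock: 7.75
ee_pos: [518.8, 290.3, 217.0]
eef_rot: [0.531, 0.826, -0.108, 0.158]
contact_force: [1.5, 0.1, -0.9]
gripper_width: 44.1
gripper_force: 30.0
```

Call:
arm_command([
  [[6, 10, 0], [-0.142, -0.066, 0], -1],
  [[6, 10, 0], [-0.142, -0.066, 0], -1],
  [[6, 10, 0], [-0.142, -0.066, 0], -1],
  [[6, 10, 0], [-0.142, -0.066, 0], -1],
  [[6, 10, 0], [-0.142, -0.066, 0], -1],
  [[0, 0, 0], [0, 0, 0], -1],
])

```text
clock: 8.5
ee_pos: [546.5, 342.0, 210.2]
eef_rot: [0.449, 0.704, -0.302, 0.459]
contact_force: [0.0, -0.6, -1.3]
gripper_width: 44.0
gripper_force: 30.0
```

```bash
cat > stand.py <<'E'
from h import *
from kin import *
s=env.read_state();m=R.from_quat(s['eef_rot']).as_matrix();p=s['ee_pos'];t=np.radians(23.1)
b=m[:,0]*np.cos(t)+m[:,2]*np.sin(t);base=p-19*m[:,2]+51*b
print(s['clock'],p.round(1),s['joint_pos'].round(2),s['contact_force'].round(1),s['gripper_width']);print('down-axis',b.round(3),'base',base.round(1))
print('turn to upright',np.cross(b,[0,0,-1]).round(3),'mat-base',(np.array([563.3,405,4])-base).round(1))
E
python3 stand.py
```

```text
8.5 [546.5 342.  210.2] [-1.21  1.01  0.47  1.29  0.63  1.51 -0.64] [ 0.  -0.6 -1.3] 44.012738290675266
down-axis [-0.013 -0.002 -1.   ] base [538.7 357.8 166.7]
turn to upright [ 0.002 -0.013  0.   ] mat-base [  24.6   47.2 -162.7]
```

Call:
arm_command([
  [[12, 24, -25], [0, 0, 0], -1],
  [[12, 23, -30], [0, -0.013, 0], -1],
  [[0, 0, -40], [0, 0, 0], -1],
  [[0, 0, -35], [0, 0, 0], -1],
  [[0, 0, 0], [0, 0, 0], -1],
])

```text
clock: 9.12
ee_pos: [572.7, 384.4, 86.6]
eef_rot: [0.456, 0.698, -0.298, 0.464]
contact_force: [-0.1, -0.4, -0.2]
gripper_width: 43.9
gripper_force: 30.0
```

```bash
python3 stand.py; python3 - <<'E'
from h import *
a=grab('scene')['image'][210:350,90:290];b=grab('top')['image'][150:290,100:300]
cv2.imwrite('pics/c2.png',np.hstack([cv2.resize(i,None,fx=2,fy=2,interpolation=2) for i in(a,b)]))
E
```

```text
9.125 [572.7 384.4  86.6] [-1.17  1.24  0.44  1.1   0.57  1.51 -0.7 ] [-0.1 -0.4 -0.2] 43.944968141622276
down-axis [ 0.007  0.002 -1.   ] base [565.9 400.4  43. ]
turn to upright [-0.002  0.007  0.   ] mat-base [ -2.6   4.6 -39. ]
```

View pics/c2.png

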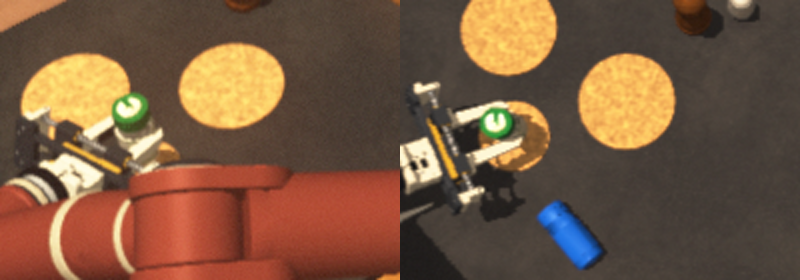

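The crop shows the jar upright with its cap up over the small mat, clear of the blue look-alike. I'll lower it.

```bash
python3 - <<'E'
from h import *
d=grab('top');hsv=cv2.cvtColor(d['image'],cv2.COLOR_BGR2HSV)
g=((hsv[...,0]>45)&(hsv[...,0]<85)&(hsv[...,1]>120)&(hsv[...,2]>50)).astype('uint8');g[:,:130]=0;g[:,170:]=0;g[:195]=0;g[230:]=0
c=max(cv2.findContours(g,0,1)[0],key=cv2.contourArea);print(cv2.minEnclosingCircle(onz(d,c.reshape(-1,2),148)[:,:2].astype('float32')))
E
```

```text
((565.45068359375, 397.00372314453125), 24.14653968811035)
```

Call:
arm_command([
  [[-3, 5, -20], [0, 0.007, 0], -1],
  [[0, 0, -10], [0, 0, 0], -1],
  [[0, 0, -4], [0, 0, 0], -1],
  [[0, 0, 0], [0, 0, 0], -1],
])

```text
clock: 9.78
ee_pos: [570.3, 391.8, 54.5]
eef_rot: [0.455, 0.7, -0.297, 0.464]
contact_force: [0.2, 0.0, -1.3]
gripper_width: 44.1
gripper_force: 30.0
```

```bash
python3 stand.py
```

```text
9.775 [570.3 391.8  54.5] [-1.17  1.29  0.43  1.07  0.56  1.5  -0.72] [ 0.2  0.  -1.3] 44.14206894729332
down-axis [ 0.005  0.003 -1.   ] base [563.4 407.9  11. ]
turn to upright [-0.003  0.005  0.   ] mat-base [-0.1 -2.9 -7. ]
```

Call:
arm_command([
  [[0, 0, -3], [0, 0, 0], -1],
  [[0, 0, -2], [0, 0, 0], -1],
  [[0, 0, 0], [0, 0, 0], -1],
])

```text
clock: 10.15
ee_pos: [570.8, 392.1, 51.9]
eef_rot: [0.455, 0.699, -0.297, 0.465]
contact_force: [-1.5, 0.7, 5.0]
gripper_width: 43.7
gripper_force: 30.0
```

Call:
arm_command([
  [[0, 0, -1], [0, 0, 0], -1],
  [[0, 0, 0], [0, 0, 0], -1],
])

```text
clock: 10.4
ee_pos: [570.8, 392.1, 51.9]
eef_rot: [0.455, 0.699, -0.297, 0.465]
contact_force: [-2.2, 1.9, 7.3]
gripper_width: 43.9
gripper_force: 30.0
```

Call:
arm_command([
  [[0, 0, -1], [0, 0, 0], -1],
  [[0, 0, 0], [0, 0, 0], -1],
])

```text
clock: 10.65
ee_pos: [570.8, 392.1, 51.9]
eef_rot: [0.455, 0.698, -0.297, 0.466]
contact_force: [-2.3, 0.8, 8.6]
gripper_width: 43.8
gripper_force: 30.0
```

Call:
arm_command([
  [[0, 0, 1.5], [0, 0, 0], -1],
  [[0, 0, 0], [0, 0, 0], 0.1],
  [[0, 0, 0], [0, 0, 0], 0.4],
  [[0, 0, 0], [0, 0, 0], 0.8],
  [[0, 0, 0], [0, 0, 0], 0.9],
  [[0, 0, 0], [0, 0, 0], 0.9],
])

```text
clock: 11.4
ee_pos: [570.4, 392.0, 49.3]
eef_rot: [0.455, 0.7, -0.297, 0.464]
contact_force: [-0.0, 0.3, 0.4]
gripper_width: 85.8
gripper_force: 0.0
```

```bash
python3 - <<'E'
from h import *
d=grab('wrist','w4.png')
E
```

```text
(no output)
```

View pics/w4.png

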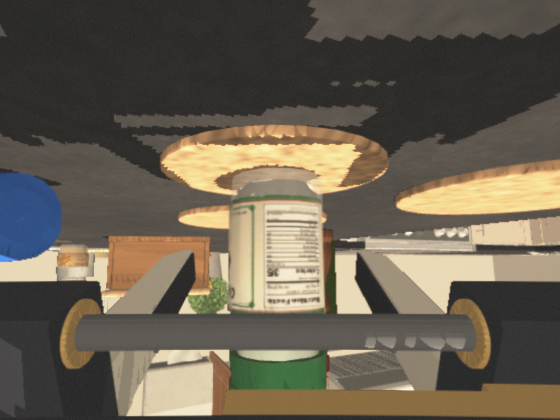

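The wrist view (upside down) shows the jar standing flat on the mat, base at (275,180), clear of both fingers. I'll back off.

Call:
arm_command([
  [[-5, 10, 5], [0, 0, 0], 0.9],
  [[-8, 17, 8], [0, 0, 0], 0.9],
  [[-8, 17, 10], [0, 0, 0], 0.9],
  [[-5, 10, 30], [0, 0, 0], 0.9],
  [[0, 0, 50], [0, 0, 0], 0.9],
  [[0, 0, 50], [0, 0, 0], 0.9],
  [[0, 0, 50], [0, 0, 0], 0.9],
  [[0, 0, 0], [0, 0, 0], 0.9],
])

```text
clock: 12.45
ee_pos: [545.3, 447.7, 258.9]
eef_rot: [0.458, 0.7, -0.292, 0.465]
contact_force: [0.3, -0.2, -0.8]
gripper_width: 88.4
gripper_force: 0.0
```

```bash
python3 - <<'E'
from h import *
from kin import *
s=env.read_state();m=R.from_quat(s['eef_rot']);p=s['ee_pos'];q=s['joint_pos'];print(s['clock'],p.round(1),q.round(2));print(m.as_matrix().round(2))
d=grab('top');hsv=cv2.cvtColor(d['image'],cv2.COLOR_BGR2HSV)
g=((hsv[...,0]>45)&(hsv[...,0]<85)&(hsv[...,1]>120)&(hsv[...,2]>50)).astype('uint8');g[:,:130]=0;g[:,170:]=0;g[:195]=0;g[230:]=0
c=max(cv2.findContours(g,0,1)[0],key=cv2.contourArea);print('cap',cv2.minEnclosingCircle(onz(d,c.reshape(-1,2),110)[:,:2].astype('float32')))
# handle: down pose with tool y along box x (12.6deg)
a=np.radians(12.6);y=np.array([np.cos(a),np.sin(a),0]);z=np.array([0,0,-1.]);T=np.c_[np.cross(y,z),y,z]
print('total turn',R.from_matrix(T@m.as_matrix().T).as_rotvec().round(3))
h0=np.array([509.6,-191.5,0]);hx=np.array([np.cos(a),np.sin(a),0]);hy=np.array([-np.sin(a),np.cos(a),0]);hinge=h0+158*hx
q0=np.array([.3,.5,0,1.6,0,1.1,0.])
for th in(0,15,30,45,60):
  for tl in (0,.5,1):
    t=np.radians(th);B=hinge+hx*(-158*np.cos(t)+45*np.sin(t))+[0,0,92+158*np.sin(t)+45*np.cos(t)]
    M2=R.from_rotvec(hy*t*tl).as_matrix()@T;b=ik(B+19*M2[:,2],M2,q0,3,.05);print(th,tl,(B+19*M2[:,2]).round(1),round(b[1],3),b[2].round(2))
E
```

```text
12.45 [545.3 447.7 258.9] [-1.22  1.1   0.46  0.88  0.6   1.79 -0.5 ]
[[-0.15  0.91  0.38]
 [ 0.37  0.41 -0.83]
 [-0.92  0.02 -0.4 ]]
cap ((564.064208984375, 402.674072265625), 23.547161102294922)
total turn [ 1.099  0.383 -0.17 ]
0 0 [ 509.6 -191.5  118. ] 0.0 [ 0.47  0.58 -0.17  1.85  0.14  0.72  0.43]
0 0.5 [ 509.6 -191.5  118. ] 0.0 [ 0.47  0.58 -0.17  1.85  0.14  0.72  0.43]
0 1 [ 509.6 -191.5  118. ] 0.0 [ 0.47  0.58 -0.17  1.85  0.14  0.72  0.43]
15 0 [ 526.2 -187.8  157.4] 0.0 [ 0.44  0.55 -0.17  1.77  0.12  0.84  0.44]
15 0.5 [ 523.8 -188.3  157.5] 0.0 [ 0.38  0.6  -0.12  1.68  0.16  0.99  0.4 ]
15 1 [ 521.4 -188.9  158. ] 0.0 [ 0.33  0.66 -0.09  1.59  0.19  1.14  0.37]
30 0 [ 552.2 -182.   191. ] 0.0 [ 0.41  0.54 -0.16  1.66  0.1   0.94  0.44]
30 0.5 [ 547.4 -183.   191.6] 0.0 [ 0.3   0.66 -0.09  1.48  0.18  1.25  0.37]
30 1 [ 542.9 -184.   193.5] 0.0 [ 0.23  0.79 -0.04  1.3   0.23  1.54  0.35]
45 0 [ 585.8 -174.5  216.5] 0.0 [ 0.37  0.56 -0.15  1.55  0.09  1.04  0.42]
45 0.5 [ 578.7 -176.   218. ] 0.0 [ 0.24  0.75 -0.06  1.25  0.19  1.51  0.36]
45 1 [ 572.7 -177.4  222.1] 0.0 [0.16 0.97 0.01 0.97 0.28 1.93 0.38]
60 0 [ 624.7 -165.8  232.3] 0.0 [ 0.34  0.61 -0.14  1.42  0.09  1.12  0.4 ]
60 0.5 [ 615.5 -167.8  234.9] 0.0 [ 0.18  0.88 -0.03  0.98  0.21  1.76  0.36]
60 1 [ 608.7 -169.4  241.8] 0.476 [-0.14  1.12  0.79  0.9  -0.    1.93  0.83]
```

Call:
arm_command([
  [[0, -30, 10], [0.137, 0.048, -0.021], 0.9],
  [[0, -40, 10], [0.137, 0.048, -0.021], 0.9],
  [[0, -45, 0], [0.137, 0.048, -0.021], 0.9],
  [[0, -45, 0], [0.137, 0.048, -0.021], 0.9],
  [[0, -45, 0], [0.137, 0.048, -0.021], 0.9],
  [[0, -45, 0], [0.137, 0.048, -0.021], 0.9],
  [[0, -45, 0], [0.137, 0.048, -0.021], 0.9],
  [[0, -45, 0], [0.137, 0.048, -0.021], 0.9],
  [[0, -45, 0], [0, 0, 0], 0.9],
  [[0, -45, 0], [0, 0, 0], 0.9],
])

```text
clock: 13.75
ee_pos: [543.6, 14.4, 271.3]
eef_rot: [0.621, 0.784, -0.005, -0.001]
contact_force: [-1.5, 1.1, 0.2]
gripper_width: 88.3
gripper_force: 0.0
```

Call:
arm_command([
  [[0, -50, 0], [0, 0, 0], 0.3],
  [[0, -50, 0], [0, 0, 0], 0],
  [[-10, -50, 0], [0, 0, 0], -0.1],
  [[-20, -45, 0], [0, 0, 0], -0.1],
  [[0, 0, 0], [0, 0, 0], -0.1],
  [[0, 0, 0], [0, 0, 0], -0.1],
])

```text
clock: 14.5
ee_pos: [514.5, -177.5, 271.5]
eef_rot: [0.62, 0.785, -0.004, -0.001]
contact_force: [0.1, 1.5, -0.7]
gripper_width: 42.2
gripper_force: 0.0
```

```bash
cat > hd.py <<'E'
from h import *
from kin import *
import sys
s=env.read_state();m=R.from_quat(s['eef_rot']).as_matrix();p=s['ee_pos'];print(s['clock'],p.round(1),s['joint_pos'].round(2),s['gripper_width'],s['contact_force'].round(1));print(m.round(3))
a=np.radians(12.6);y=np.array([np.cos(a),np.sin(a),0]);z=np.array([0,0,-1.]);T=np.c_[np.cross(y,z),y,z]
print('turn',R.from_matrix(T@m.T).as_rotvec().round(3),'to handle TCP',(np.array([509.6,-191.5,118])-p).round(1))
E
python3 hd.py; python3 -c "
from h import *
grab('wrist','w5.png')"
```

```text
14.5 [ 514.5 -177.5  271.5] [ 0.12  0.41  0.25  1.66 -0.1   1.1   0.63] 42.15276199126326 [ 0.1  1.5 -0.7]
[[-0.231  0.973 -0.006]
 [ 0.973  0.231 -0.006]
 [-0.004 -0.007 -1.   ]]
turn [ 0.006 -0.006 -0.013] to handle TCP [  -4.9  -14.  -153.5]
```

View pics/w5.png

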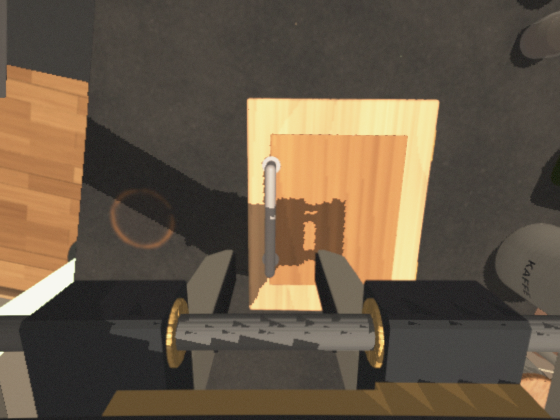

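The wrist view shows the bar running from (271,165) to (269,268), parallel to the fingers' flats.

```bash
python3 - <<'E'
from h import *
d=grab('wrist');e=onz(d,[(271.5,163),(269.5,274)],137);print(e.round(1),e.mean(0).round(1),np.linalg.norm(e[0]-e[1]),np.degrees(np.arctan2(*(e[0]-e[1])[1::-1])))
E
```

```text
[[ 502.3 -140.1  137. ]
 [ 525.4 -245.4  137. ]] [ 513.9 -192.8  137. ] 107.7745451583651 102.36588534376024
```

Call:
arm_command([
  [[-2, -14, -20], [0.006, -0.006, -0.013], -0.1],
  [[0, 0, -45], [0, 0, 0], -0.1],
  [[0, 0, -45], [0, 0, 0], -0.1],
  [[0, 0, -35], [0, 0, 0], -0.1],
  [[0, 0, -8], [0, 0, 0], -0.1],
  [[0, 0, 0], [0, 0, 0], -0.1],
])

```text
clock: 15.35
ee_pos: [513.2, -192.2, 119.7]
eef_rot: [0.625, 0.781, 0.0, 0.001]
contact_force: [0.1, -0.1, -0.7]
gripper_width: 42.1
gripper_force: 0.0
```

Call:
arm_command([
  [[0, 0, 0], [0, 0, 0], -1],
  [[0, 0, 0], [0, 0, 0], -1],
  [[0, 0, 0], [0, 0, 0], -1],
  [[0, 0, 0], [0, 0, 0], -1],
  [[0, 0, 0], [0, 0, 0], -1],
])

```text
clock: 15.98
ee_pos: [512.4, -193.1, 120.0]
eef_rot: [0.626, 0.78, -0.0, 0.001]
contact_force: [-1.0, 0.1, 3.7]
gripper_width: 8.8
gripper_force: 30.0
```

```bash
python3 hd.py
```

```text
15.975 [ 512.4 -193.1  120. ] [ 0.18  0.58  0.21  1.85 -0.17  0.73  0.71] 8.750195700092664 [-1.   0.1  3.7]
[[-0.217  0.976  0.002]
 [ 0.976  0.217 -0.002]
 [-0.002  0.001 -1.   ]]
turn [0.002 0.002 0.001] to handle TCP [-2.8  1.6 -2. ]
```

```bash
python3 - <<'E'
import numpy as np
a=np.radians(12.5);P=[]
for th in range(0,61,5):
    t=np.radians(th);u=t/2
    P.append([-158*np.cos(t)+45*np.sin(t)-19*np.sin(u),158*np.sin(t)+45*np.cos(t)-19*np.cos(u)])
for i,d in enumerate(np.diff(P,axis=0)):print(5*i+5,np.round([d[0]*np.cos(a),d[0]*np.sin(a),d[1]],1))
E
```

```text
5 [ 3.6  0.8 13.6]
10 [ 4.7  1.1 13.2]
15 [ 5.8  1.3 12.7]
20 [ 6.9  1.5 12.1]
25 [ 7.9  1.8 11.4]
30 [ 8.8  2.  10.6]
35 [9.7 2.1 9.7]
40 [10.5  2.3  8.8]
45 [11.2  2.5  7.8]
50 [11.8  2.6  6.8]
55 [12.3  2.7  5.6]
60 [12.7  2.8  4.5]
```

Call:
arm_command([
  [[3.6, 0.8, 13.6], [-0.0095, 0.0426, 0], -1],
  [[4.7, 1.1, 13.2], [-0.0095, 0.0426, 0], -1],
  [[5.8, 1.3, 12.7], [-0.0095, 0.0426, 0], -1],
  [[6.9, 1.5, 12.1], [-0.0095, 0.0426, 0], -1],
  [[7.9, 1.8, 11.4], [-0.0095, 0.0426, 0], -1],
  [[8.8, 2, 10.6], [-0.0095, 0.0426, 0], -1],
  [[0, 0, 0], [0, 0, 0], -1],
])

```text
clock: 16.85
ee_pos: [548.8, -184.9, 192.5]
eef_rot: [0.62, 0.773, -0.104, -0.082]
contact_force: [-2.4, -0.5, -0.6]
gripper_width: 8.9
gripper_force: 30.0
```

```bash
cat > lid.py <<'E'
from h import *
from kin import *
s=env.read_state();m=R.from_quat(s['eef_rot']).as_matrix();p=s['ee_pos'];g=p-19*m[:,2]
a=np.radians(12.5);hx=np.array([np.cos(a),np.sin(a),0]);g0=np.array([512.4,-193.1,139.]);r=(g-g0)@hx-158;z=g[2]-92-2
print(s['clock'],p.round(1),s['joint_pos'].round(2),s['gripper_width'],s['contact_force'].round(1),s['torque'].round(1))
print('radius',np.hypot(r,z),'lid',np.degrees(np.arctan2(z,-r)-np.arctan2(45,158)),'lat',(g-g0)@[-hx[1],hx[0],0])
E
python3 lid.py
```

```text
16.85 [ 548.8 -184.9  192.5] [ 0.06  0.67  0.3   1.47 -0.05  1.25  0.56] 8.937524923314283 [-2.4 -0.5 -0.6] [-0.2  0.5  0. ]
radius 164.41207488041815 lid 29.380102281783216 lat 0.1619304584741954
```

Call:
arm_command([
  [[9.7, 2.1, 9.7], [-0.0095, 0.0426, 0], -1],
  [[10.5, 2.3, 8.8], [-0.0095, 0.0426, 0], -1],
  [[11.2, 2.5, 7.8], [-0.0095, 0.0426, 0], -1],
  [[11.8, 2.6, 6.8], [-0.0095, 0.0426, 0], -1],
  [[12.3, 2.7, 5.6], [-0.0095, 0.0426, 0], -1],
  [[12.7, 2.8, 4.5], [-0.0095, 0.0426, 0], -1],
  [[0, 0, 0], [0, 0, 0], -1],
  [[0, 0, 0], [0, 0, 0], -1],
])

```text
clock: 17.85
ee_pos: [616.7, -169.6, 237.6]
eef_rot: [0.604, 0.753, -0.203, -0.162]
contact_force: [-3.0, 1.8, 5.8]
gripper_width: 8.7
gripper_force: 30.0
```

```bash
python3 lid.py; python3 - <<'E'
from h import *
a=grab('scene')['image'];b=grab('top')['image']
cv2.imwrite('pics/e1.png',np.hstack([cv2.resize(i,(400,300)) for i in(a,b)]))
E
```

```text
17.85 [ 616.7 -169.6  237.6] [ 0.02  0.89  0.32  0.95 -0.    1.79  0.51] 8.677188646236914 [-3.   1.8  5.8] [ 0.1  1.  -0.2]
radius 165.36645963472012 lid 59.55034897961661 lat 0.39020620459518796
```

View pics/e1.png

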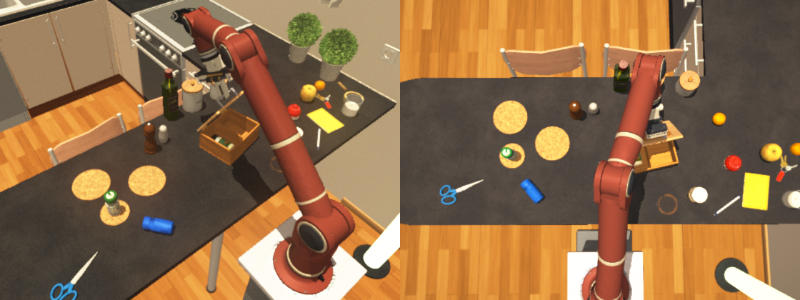

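The picture shows the lid held open (the estimate from the arm's pose is 59.6°), the jar upright on the small mat and the bystanders where they were.

```bash
python3 -c "
from station import env
print(env.sign_off())"
```

```text
the job is handed in; nothing more can be done
None
```

The spice jar stands upright on the small cork mat, about 2 mm off its centre. The gripper holds the lid open at about 60° (estimated from the arm's pose), and the job was handed in at about 18 s. No pass or fail result came back.

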